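Check the last tin's temperature and stack it

TASK

The last tin on the sloping cooling rack has to be checked and put away: with the tin still lying on the rack, take the thermometer out of its stand, put its sprung tip on the round mark in the middle of the tin's lid with the probe square to the lid, and hold it there steadily for two seconds, pressed gently with about 5 N. Then put the thermometer back in its stand as it was, and set the tin (do not drop it) lid up and squarely on top of the column of two tins, without shifting the column. Leave the basket, the jar and the brush where they are.

Things in the scene. Friction and masses are not known exactly. Their poses are not given: they have to be found in the camera images.
- rack: Fixed wooden cooling rack, 210 mm wide: five slats across form a plane that slopes 32 degrees (0.5585 rad), rising along the rack's +x (away from the robot at yaw 0). A ledge at the low (-x) edge, 18 mm above the slats, stops the tin from sliding. Origin on the table; the slat plane passes 85 mm above it.
- tin: The loose closed metal tin lying on the sloping rack, 80 mm long (its x, up the slope) x 60 mm wide (its y) x 45 mm high (its z), 0.2 to 0.45 kg. Origin at the centre of its underside; z points out of the lid, so it leans 32 degrees while on the rack.
- tin_lid (a point): Middle of the flat lid of the tin on the rack, centre of a flat embossed round mark 30 mm across; 45 mm above the tin's origin along its z. Axes as the tin's.
- tin_low: Lower tin of the column, loose on the table, same shape as the tin (80 x 60 x 45 mm, 0.3 kg). Origin at the centre of its underside, x along its length, z up.
- tin_mid: Upper tin of the column, same shape, loose and standing squarely on tin_low; its top is 90 mm above the table. The tin from the rack belongs on top of it with its length along this tin's length (either way round).
- thermometer: Loose hand thermometer, 0.15 kg, upright in its stand, tip down. Origin on its axis at the tip of the unpressed probe; z runs from the tip up through the handle. Plunger 10 mm in diameter (z 0 to 20 mm), barrel 18 mm in diameter (z 20 to 60), black flange 48 x 48 mm (z 60 to 66), grey handle (z 66 to 138), 36 mm along x, 26 mm along y: grip it across y, about z = 105 mm.
- probe_tip (a point): The end of the thermometer's sprung plunger; axes as the thermometer's. It moves up to 6 mm along the thermometer's z when pressed: the spring starts to yield at 2 N, gives 1 mm for each 1.2 N more and bottoms at 9.2 N.
- stand: Fixed upright wooden block 70 x 70 x 75 mm with a 30 mm square hole through it from the top; origin at the centre of its underside. The thermometer's flange rests on its top, barrel in the hole, so that the thermometer's origin is 15 mm above the table on the block's axis.
- basket: Bystander: round woven basket with a cake in it, 86 mm in diameter, 66 mm high, origin at the centre of its underside.
- jar: Bystander: amber glass jar, 64 mm in diameter, 85 mm high, origin at the centre of its underside.
- brush: Bystander: hand brush lying on the table beyond the rack; origin under its middle, handle along its -x.
There are look-alikes about, which are no part of the job. What is meant by the thermometer is not green or red, and is the larger of those in its own colour.

How it is judged:
On the way, in this order (a step that is already met when the one before it is completed fails the run):
1. the tip is pressed on the lid's mark with 3 to 7.5 N, within 12 mm of its centre, square to the lid within 11 degrees, and held steady for 1.2 s, the tin still on the rack (contact force between thermometer and tin between 3 and 7.5 N and distance between probe_tip and tin_lid below 0.012 m and angle between the z axis of thermometer and the z axis of tin, either way round below 0.19 rad and linear speed of thermometer below 0.012 m/s and distance of tin from where it was at the start of the episode below 0.02 m), for 1.2 s.
2. the thermometer is back in its stand, let go, with the tin still on the rack (horizontal distance between thermometer and stand below 0.012 m and height (world z) of thermometer between 0.01 and 0.022 m and angle between thermometer's own z axis and vertical below 0.12 rad and contact force between the fingers and thermometer below 0.1 N and linear speed of thermometer below 0.02 m/s and distance of tin from where it was at the start of the episode below 0.025 m), for 0.2 s.
At the end, for the whole second after the job is handed in: The tin rests level, lid up on the column, within 10 mm and 8 degrees of the tin under it; the two tins below are still squarely stacked, within 20 mm of where they stood; the thermometer stands in its stand (within 12 mm of the axis, flange down, leaning under 7 degrees); all at rest (horizontal distance between thermometer and stand below 0.012 m and height (world z) of thermometer between 0.01 and 0.022 m and angle between thermometer's own z axis and vertical below 0.12 rad and horizontal distance between tin and tin_mid below 0.01 m and angle between the x axis of tin and the x axis of tin_mid, either way round below 0.14 rad and z of tin in the frame of tin_mid between 0.04 and 0.05 m and angle between each of tin, tin_low's own z axis and vertical below 0.06 rad and horizontal distance between tin_mid and tin_low below 0.01 m and angle between the x axis of tin_mid and the x axis of tin_low, either way round below 0.14 rad and height (world z) of tin_low below 0.006 m and distance of each of tin_low, tin_mid from where it was at the start of the episode below 0.02 m and linear speed of tin below 0.01 m/s and linear speed of thermometer below 0.02 m/s); the robot touches nothing.
It fails at once if the thermometer is pressed on the tin with more than 15 N (contact force between thermometer and tin above 15 N).
It fails at once if the tin is dropped or thrown (moves faster than 0.4 m/s out of the fingers) (linear speed of tin above 0.4 m/s and contact force between the fingers and tin below 0.05 N).
It fails at once if the column is shifted by more than 30 mm (distance of any of tin_low, tin_mid from where it was at the start of the episode above 0.03 m).
It fails at once if the basket, the jar or the brush is shifted by more than 30 mm (distance of any of basket, jar, brush from where it was at the start of the episode above 0.03 m).
It also fails if it takes over 69 s, if anything falls off the work surface, if the arm or the gripper's body presses on something with over 40 N, if the wrist force passes 120 N, or if a joint passes its speed limit or range.

ROBOT

A 6-joint arm with a two-finger parallel gripper is mounted at the origin on the work surface. World frame = base frame: x ahead of the robot, y to its left, z up, the work surface at z = 0. Lengths are in m, angles in rad, forces in N, time in s.
With the tool pointing down it reaches from about 0.4 to 0.925 m from the base axis. Payload 12.5 kg.
Tool frame: the origin (TCP) lies on the mounting face of the last link; the fingertips stand 190 mm ahead of it and the grasp point (between the pads) lies 171 mm ahead of it; z points along the fingers, y is the line along which they close (so a half turn about z gives the same grasp; the last joint's range is limited). The gripper opens to 95 mm and grips with 3 to 60 N. Pads are 20 mm wide; open, the fingers measure 119 mm over their backs; the gripper's body (75 mm by 180 mm) begins 59 mm behind the grasp point.
Start: joints at [-1.385, 0.491, 1.559, -0, 1.092, -0.106], TCP at [0.18, -0.599, 0.405] pointing down, gripper open.
Joint ranges: [-3.1, 3.1], [-0.84, 2.19], [0.05, 2.79], [-1.13, 4.28], [0.06, 2.93], [-2.69, 2.69]. Speed limits (rad/s): [2.22, 2.22, 2.79, 3.14, 3.14, 3.14].

INTERFACE

Orientations are given as a rotation vector (axis times angle).
In Python, from workcell import bot, vision gives the robot as it stands.
- The arm moves only by the tool send_rows, never from a script. Its argument "increments" is a list of rows, each a list of 3 entries, a list of its own where there are three numbers: the shift along the tool's x, y, z each as a share of 400 mm, from -1 to 1, then the turn, a rotation vector about the tool's x, y, z each as a share of 90 degrees, from -1 to 1, then the opening, from 0 (shut) to 1 (fully open). In form: [[[tx, ty, tz], [rx, ry, rz], gripper], ...]. A call has 1 to 8 rows; each row is the pose to reach, as a shift and turn from the pose commanded when the call began, along the tool's axes at that moment; what a row does not reach only later rows make up. A row lasts 1/10 s, in which the tool goes at most 50 mm and 8.59 degrees, less where a joint would pass 70% of its speed; a pose out of reach is approached as far as the arm can. A call with a number of a shift or a turn outside -1 to 1 is refused whole. A call with a gripper value outside its range is refused whole. The fingers move at their own pace and stop on an object; the grip force is fixed at half the most. Time passes only in rows, so rows that repeat a pose let the fingers close. It gives the time, the measured TCP pose, the force, the opening and the grip force at its end, in the units of the state.
- bot.get_obs(): the state, without advancing time (a new reading comes with each control period).
- vision.capture(name): name is "scene" or "top" or "wrist"; returns a dict with "image" (400x640x3 uint8, red, green, blue), "intrinsics" (3x3 intrinsics, pixels), "pose" (4x4, takes a point from camera to world coordinates). Camera axes: x right, y up, looking along -z (the intrinsics and any distortion apply to the point x, -y, -z); pixel columns grow to the right and rows downward; lengths in m; the calibration is good to about 2 mm. A picture is of the moment at which its call begins. There is no depth.
- bot.finish_job(): hands the job in; it is judged then, once.
The state is a dict: "time": time; "joints": joint angles; "joint_vel": joint speeds; "joint_torque": joint torques, N m; "eef_pos": TCP position; "tool_rot": TCP orientation; "force": force on the tool from outside, world axes, zero at the start; "moment": the same for the moment, N m; "width": finger opening in m; "grip_force": force on a finger pad.
Only numpy, scipy, OpenCV 4.12 (cv2) and the standard library are available. Lean on these libraries where they do the work, as an engineer would, in place of code of your own. Each camera call takes 0.05 s, during which the arm holds its last target. There are 200 camera calls.

## Working session

There is one attempt and no reset: what is moved stays moved. The work goes in short steps, Python scripts to look and compute and a tool call to move; the robot and the scene stay as the last step left them, time stands still between calls to the robot, and variables do not carry over. Pictures are saved under pics/ and viewed, at most 13 in all, crops included, and the job is handed in when it is done.

Besides the shell and the picture viewer there is one more tool, called after "Call:" as a command line: name --argument value ..., lists and objects as JSON in quotes. send_rows: Moves the arm, as the interface text tells. Its arguments: {"type":"object","properties":{"increments":{"type":"array","items":{"type":"array"}}},"required":["increments"]}

```bash
mkdir -p pics; ls
python3 - <<'E'
from workcell import bot, vision
import cv2,pickle,numpy as np
o=bot.get_obs();print({k:np.round(v,3) for k,v in o.items()})
d={}
for n in ["scene","top","wrist"]:
    c=vision.capture(n);d[n]=c
    cv2.imwrite(f"pics/{n}0.png",c["image"][:,:,::-1]);print(n,np.round(c["intrinsics"],1).tolist(),np.round(c["pose"],3).tolist(),[k for k in c])
pickle.dump(d,open("c0.pkl","wb"))
E
```

```text
pics
{'time': np.float64(0.0), 'joints': array([-1.385,  0.492,  1.559,  0.   ,  1.092, -0.106]), 'joint_vel': array([ 0.   , -0.   ,  0.001,  0.   ,  0.   ,  0.001]), 'joint_torque': array([-3.0000e-03, -6.1265e+01, -2.5818e+01,  6.9000e-02,  4.8000e-02,
       -0.0000e+00]), 'eef_pos': array([ 0.18 , -0.599,  0.404]), 'tool_rot': array([-3.107, -0.457,  0.   ]), 'force': array([ 0.091, -1.026, -0.009]), 'moment': array([0.028, 0.   , 0.022]), 'grip_force': np.float64(0.0), 'width': np.float64(0.095)}
scene [[363.4, 0.0, 319.9], [0.0, 363.4, 201.5], [0.0, 0.0, 1.0]] [[-0.397, -0.722, 0.567, 1.033], [0.918, -0.31, 0.247, 0.242], [-0.003, 0.618, 0.786, 0.776], [0.0, 0.0, 0.0, 1.0]] ['image', 'intrinsics', 'pose']
top [[453.6, 0.0, 323.5], [0.0, 453.6, 200.7], [0.0, 0.0, 1.0]] [[-0.015, 0.998, -0.069, 0.474], [-1.0, -0.014, 0.011, 0.015], [0.01, 0.069, 0.998, 1.259], [0.0, 0.0, 0.0, 1.0]] ['image', 'intrinsics', 'pose']
wrist [[355.7, 0.0, 317.5], [0.0, 355.7, 193.9], [0.0, 0.0, 1.0]] [[0.287, 0.921, 0.262, 0.254], [-0.958, 0.277, 0.077, -0.576], [-0.001, -0.273, 0.962, 0.385], [0.0, 0.0, 0.0, 1.0]] ['image', 'intrinsics', 'pose']
```

View pics/scene0.png

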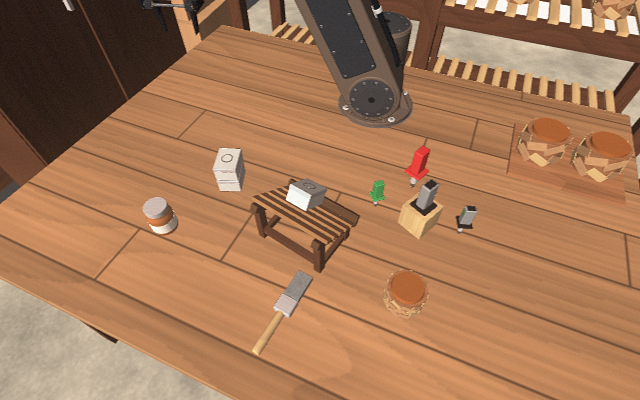

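View pics/top0.png

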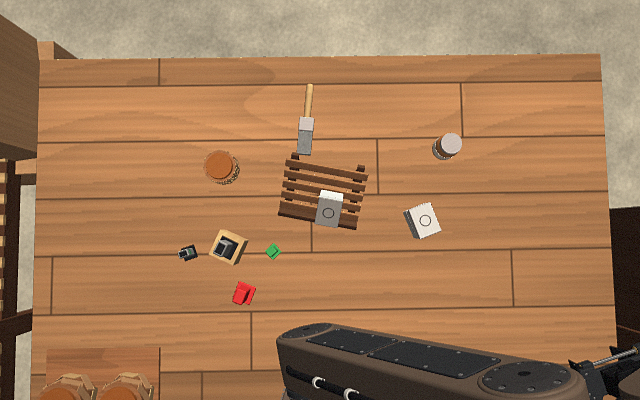

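The scene view shows the tin on the rack at (305,193), the column at (229,168), the grey thermometer in its stand at (424,205), and green, red and small grey decoys. In the top view, the tin's mark is at (329,212), the column's mark at (425,221), and the thermometer at (228,246). I'll make coarse estimates and then take wrist views.

```bash
cat > h.py <<'E'
import numpy as np,cv2,pickle
from scipy.spatial.transform import Rotation as R
def ray(c,u,v):
    K=c["intrinsics"];P=c["pose"]
    d=P[:3,:3]@np.array([(u-K[0,2])/K[0,0],-(v-K[1,2])/K[1,1],-1.]);return P[:3,3],d/np.linalg.norm(d)
def onz(c,u,v,z):
    o,d=ray(c,u,v);return o+d*(z-o[2])/d[2]
def onplane(c,u,v,p,n):
    o,d=ray(c,u,v);return o+d*(np.dot(p-o,n)/np.dot(d,n))
def tri(obs):
    A=np.zeros((3,3));b=np.zeros(3);r=[ray(*x) for x in obs]
    for o,d in r:
        M=np.eye(3)-np.outer(d,d);A+=M;b+=M@o
    p=np.linalg.solve(A,b);return p,[float(np.linalg.norm((np.eye(3)-np.outer(d,d))@(p-o))*1000) for o,d in r]
def proj(c,p):
    q=np.linalg.inv(c["pose"])@np.append(p,1);K=c["intrinsics"]
    return K[0,0]*q[0]/-q[2]+K[0,2],K[1,1]*-q[1]/-q[2]+K[1,2]
def move(pos,rv,o=None):
    """increments from pose (pos,rv matrix/rotvec) to target"""
E
python3 - <<'E'
from h import *
d=pickle.load(open("c0.pkl","rb"))
S,T=d["scene"],d["top"]
for n,a,b in [("colmark",(228,158),(425,221)),("tinmark",(309,187),(329,212))]:
    p,e=tri([(S,*a),(T,*b)]);print(n,p.round(4),np.round(e,1))
print("stand",onz(T,228,246,.1),onz(S,420,215,.075),"basket",onz(T,221,167,.066),"jar",onz(T,451,144,.085),"col z.09",onz(T,425,221,.09))
print("red",onz(T,244,291,.1),"green",onz(T,273,252,.07),"small",onz(T,187,253,.05))
# tool->cam
W=d["wrist"];Tt=np.eye(4);Tt[:3,:3]=R.from_rotvec([-3.107,-.457,0]).as_matrix();Tt[:3,3]=[.18,-.599,.404]
print((np.linalg.inv(Tt)@W["pose"]).round(3)); print(Tt.round(3))
ims=[]
for c,b in [(S,(305,193)),(S,(229,168)),(S,(424,205)),(T,(329,210)),(T,(424,220)),(T,(228,246))]:
    x,y=b;ims.append(cv2.resize(c["image"][y-32:y+32,x-32:x+32,::-1],(256,256),interpolation=cv2.INTER_CUBIC))
cv2.imwrite("pics/m1.png",np.vstack([np.hstack(ims[:3]),np.hstack(ims[3:])]))
E
```

```text
colmark [ 0.4978 -0.259   0.0873] [0.5 0.5]
tinmark [ 0.5235 -0.0101  0.111 ] [1. 1.]
stand [0.44183722 0.24656197 0.1       ] [0.47115436 0.2565516  0.075     ] basket [0.64913451 0.27168904 0.066     ] jar [ 0.69884619 -0.33450332  0.085     ] col z.09 [ 0.49795266 -0.25880715  0.09      ]
red [0.32821529 0.20637225 0.1       ] green [0.42364142 0.13563339 0.07      ] small [0.42370272 0.36471881 0.05      ]
[[-0.001  0.962  0.273  0.077]
 [ 1.     0.001  0.    -0.001]
 [ 0.     0.273 -0.962  0.019]
 [ 0.     0.     0.     1.   ]]
[[ 0.958  0.288 -0.     0.18 ]
 [ 0.288 -0.958  0.001 -0.599]
 [ 0.    -0.001 -1.     0.404]
 [ 0.     0.     0.     1.   ]]
```

View pics/m1.png

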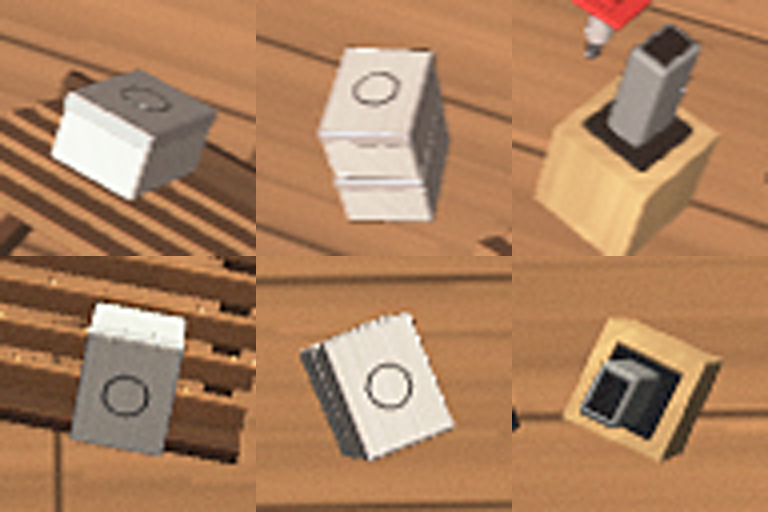

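Upscaled crops: the tin's mark is at scene (309.5,185.5) and top (328.3,213). The column's mark is at scene (227,158) and top (425,220), with its long axis at about 21° azimuth. The tin lies at roughly -9°. Next I'll move over the scene for wrist views.

Call:
send_rows --increments '[[[0.97, -0.88, -0.165], [0, 0, 0.184], 1], [[0.97, -0.88, -0.165], [0, 0, 0.184], 1], [[0.97, -0.88, -0.165], [0, 0, 0.184], 1], [[0.97, -0.88, -0.165], [0, 0, 0.184], 1], [[0.97, -0.88, -0.165], [0, 0, 0.184], 1], [[0.97, -0.88, -0.165], [0, 0, 0.184], 1], [[0.97, -0.88, -0.165], [0, 0, 0.184], 1], [[0.97, -0.88, -0.165], [0, 0, 0.184], 1]]'

```text
time: 0.95
eef_pos: [0.3852, -0.2567, 0.455]
tool_rot: [3.141, 0.004, 0.0]
force: [0.7, -0.9, -0.3]
width: 0.0953
grip_force: 0.0
```

Call:
send_rows --increments '[[[0.16, -0.34, -0.06], [0, 0, 0], 1], [[0.16, -0.34, -0.06], [0, 0, 0], 1], [[0.16, -0.34, -0.06], [0, 0, 0], 1], [[0.16, -0.34, -0.06], [0, 0, 0], 1], [[0.16, -0.34, -0.06], [0, 0, 0], 1], [[0.16, -0.34, -0.06], [0, 0, 0], 1]]'

```text
time: 1.55
eef_pos: [0.448, -0.1231, 0.4784]
tool_rot: [3.142, 0.004, -0.001]
force: [0.8, -0.1, 0.5]
width: 0.0951
grip_force: 0.0
```

Run:
```python
from h import *
from workcell import bot,vision
o=bot.get_obs();print(o["joints"].round(3),o["eef_pos"].round(4),o["tool_rot"].round(4),np.abs(o["joint_vel"]).max())
c=vision.capture("wrist");pickle.dump((o,c),open("w1.pkl","wb"));cv2.imwrite("pics/w1.png",c["image"][:,:,::-1])
```

```text
[-0.41   0.182  1.828 -0.     1.133  1.158] [ 0.448  -0.1231  0.4784] [ 3.1415e+00  3.8000e-03 -9.0000e-04] 0.022075739442779133
```

Call:
send_rows --increments '[[[0, -0.6, 0], [0, 0, 0], 1], [[0, -0.6, 0], [0, 0, 0], 1], [[0, -0.6, 0], [0, 0, 0], 1], [[0, -0.6, 0], [0, 0, 0], 1], [[0, -0.6, 0], [0, 0, 0], 1], [[0, -0.6, 0], [0, 0, 0], 1], [[0, -0.6, 0], [0, 0, 0], 1], [[0, -0.6, 0], [0, 0, 0], 1]]'

```text
time: 2.4
eef_pos: [0.4478, 0.1161, 0.4785]
tool_rot: [3.141, 0.001, -0.001]
force: [0.4, -0.1, -0.2]
width: 0.0948
grip_force: 0.0
```

Run:
```python
from h import *
from workcell import bot,vision
o=bot.get_obs();print(o["joints"].round(3),o["eef_pos"].round(4),o["tool_rot"].round(4),np.abs(o["joint_vel"]).max())
c=vision.capture("wrist");pickle.dump((o,c),open("w2.pkl","wb"));cv2.imwrite("pics/w2.png",c["image"][:,:,::-1])
a=pickle.load(open("w1.pkl","rb"))[1]
# half-size overview of both
cv2.imwrite("pics/w12.png",np.vstack([cv2.resize(x["image"][:,:,::-1],(480,300),interpolation=cv2.INTER_AREA) for x in (a,c)]))
```

```text
[ 0.111  0.179  1.831 -0.     1.132  1.681] [0.4478 0.1161 0.4785] [ 3.1413e+00  1.2000e-03 -6.0000e-04] 0.007801756764772237
```

View pics/w12.png

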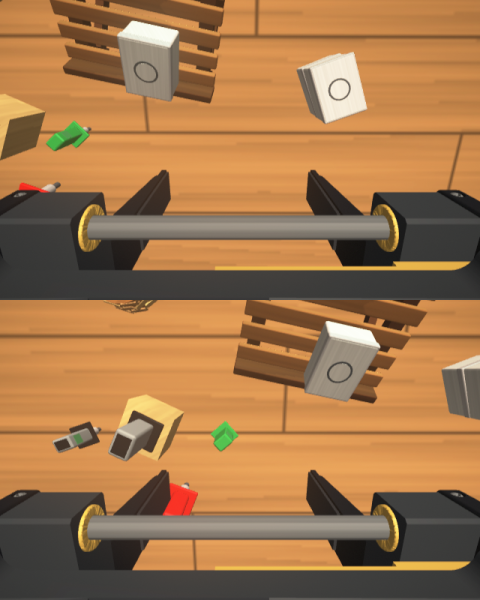

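The wrist overview shows the tin's mark near (195,96) in w1 and (453,96) in w2, the column's mark near (452,119) in w1, and the thermometer and stand near (190,180) in w2. I'll enlarge those.

Run:
```python
from h import *
a=pickle.load(open("w1.pkl","rb"))[1];b=pickle.load(open("w2.pkl","rb"))[1]
ims=[]
for c,x,y in [(a,150,20),(a,390,60),(b,400,20),(b,140,120)]:
    im=cv2.resize(c["image"][y:y+100,x:x+100,::-1],(400,400),interpolation=cv2.INTER_CUBIC)[:300] if 0 else cv2.resize(c["image"][y:y+100,x:x+120,::-1],(360,300),interpolation=cv2.INTER_CUBIC)
    ims.append(im)
cv2.imwrite("pics/m2.png",np.vstack([np.hstack(ims[:2]),np.hstack(ims[2:])]))
```

```text
(no output)
```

View pics/m2.png

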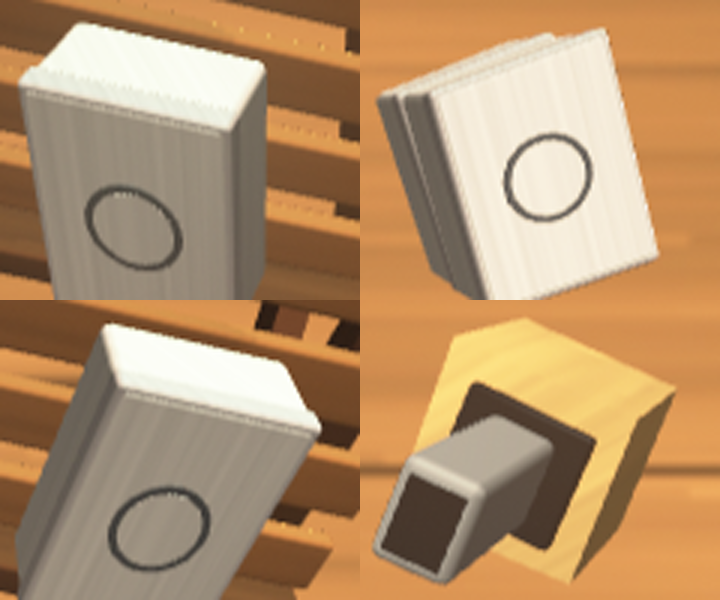

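Enlarged view: the tin's mark is at w1 (194,95.7) and w2 (453,95.7). The column's mark is at w1 (452.3,119). The thermometer's top face is centred at w2 (163,193), with its long side at about -20° azimuth.

```bash
cat > m.py <<'E'
from h import *
d=pickle.load(open("c0.pkl","rb"));S,T=d["scene"],d["top"]
a=pickle.load(open("w1.pkl","rb"))[1];b=pickle.load(open("w2.pkl","rb"))[1]
def sub(c,X,Y,x0,y0): return (c,x0+X/3-.33,y0+Y/3-.33)
A=lambda X,Y:sub(a,X,Y,150,20); C=lambda X,Y:sub(a,X,Y,390,60)
B=lambda X,Y:sub(b,X,Y,400,20); D=lambda X,Y:sub(b,X,Y,140,120)
f=lambda n,l:print(n,*[np.round(x,4) if not isinstance(x,list) else np.round(x,1) for x in tri(l)])
f("tin wrist",[A(133,228),B(160,228)])
f("tin all",[A(133,228),B(160,228),(S,309.4,185.2),(T,328,213)])
f("UL",[A(22,92),B(118,88)]);f("UR",[A(230,132),B(312,135)])
f("col",[C(188,178),(S,226.7,157.7),(T,424.7,220)])
col=[onz(*C(*q),.09) for q in [(75,95),(245,30),(298,255)]]
print("col corners",np.round(col,4),"sides",[np.linalg.norm(col[1]-col[0]),np.linalg.norm(col[2]-col[1])],"az",np.degrees([np.arctan2(*(col[1]-col[2])[1::-1]),np.arctan2(*(col[0]-col[1])[1::-1])-np.pi/2]),"mark",onz(*C(188,178),.09))
f("handle top",[D(70,220),(S,431.3,184),(T,219.5,249.3)])
h=[onz(*D(*q),.153) for q in [(50,158),(127,187),(88,283),(15,253)]]
print("handle",np.mean(h,0),[np.linalg.norm(h[i]-h[(i+1)%4]) for i in range(4)],"az",[np.degrees(np.arctan2(*(h[i]-h[(i+1)%4])[1::-1])) for i in range(4)])
g=[onz(*D(*q),.081) for q in [(115,82),(237,138),(188,250)]]
print("flange c",(g[0]+g[2])/2,[np.linalg.norm(g[1]-g[0]),np.linalg.norm(g[2]-g[1])],np.degrees([np.arctan2(*(g[1]-g[0])[1::-1]),np.arctan2(*(g[1]-g[2])[1::-1])]))
E
python3 m.py
```

```text
tin wrist [ 0.5225 -0.0087  0.1188] [0.1 0.1]
tin all [ 0.5222 -0.0085  0.1174] [0.4 0.8 0.4 1. ]
UL [0.5602 0.0135 0.1361] [0.6 0.6]
UR [ 0.5488 -0.0441  0.134 ] [0.3 0.3]
col [ 0.5005 -0.259   0.0911] [0.8 0.8 1.1]
col corners [[ 0.5268 -0.2195  0.09  ]
 [ 0.5473 -0.2735  0.09  ]
 [ 0.4738 -0.3007  0.09  ]] sides [np.float64(0.057812608787096834), np.float64(0.07843619823773514)] az [20.28584535 20.80966719] mark [ 0.49981794 -0.2599205   0.09      ]
handle top [0.4363 0.257  0.1497] [1.8 1.1 0.8]
handle [0.43856953 0.25456089 0.153     ] [np.float64(0.02338121326688612), np.float64(0.03350416180330481), np.float64(0.022949525985856176), np.float64(0.03245464166244333)] az [np.float64(68.01592014149352), np.float64(-26.47995083934868), np.float64(-114.52941776517041), np.float64(154.17863297456478)]
flange c [0.43827386 0.25474652 0.081     ] [np.float64(0.04644030379700128), np.float64(0.047381638678231086)] [-115.79528883  -26.83024312]
```

```bash
cat > plan.py <<'E'
from h import *
s,c=np.sin(.5585),np.cos(.5585)
Q=np.array([[c,0,-s],[0,-1,0],[-s,0,-c]])   # tool axes in thermometer / tin frame
def frame(az,tilt=0): # z-yaw then lean so that x rises
    return R.from_euler("z",az,degrees=True).as_matrix()@R.from_euler("y",-tilt).as_matrix()
LID=np.array([.5223,-.0087,.118]);TY=-11.3
ST=np.array([.4383,.2547,.015]);SY=-26.4
COL=np.array([.5001,-.2599,.0]);CY=20.5
def thermo(F,tip): # TCP pose for thermometer frame F, tip
    Rt=F@Q;return Rt,tip+F@[0,0,.105]-.171*Rt[:,2]
def grab(F,g,Rt=None): # tool on grasp point g
    Rt=F@Q if Rt is None else Rt;return Rt,g-.171*Rt[:,2]
def chain(targets,start=None):
    if start is None:
        from workcell import bot
        o=bot.get_obs();start=(R.from_rotvec(o["tool_rot"]).as_matrix(),np.array(o["eef_pos"]))
        print("now",start[1].round(4),"F",np.round(o["force"],2))
    for n,(Rt,p) in targets:
        R0,p0=start;t=R0.T@(p-p0)/.4;r=R.from_matrix(R0.T@Rt).as_rotvec()/(np.pi/2)
        rows=max(np.linalg.norm(p-p0)/.05,np.linalg.norm(r)*90/8.59)
        print(n,"tcp",p.round(3),"t",t.round(4).tolist(),"r",r.round(4).tolist(),"rows %.1f"%rows);start=(Rt,p)
up=lambda P,h:(P[0],P[1]+[0,0,h])
back=lambda P,h:(P[0],P[1]-h*P[0][:,2])
E
python3 - <<'E'
from plan import *
G=thermo(frame(SY),ST);F=frame(TY,.5585)
pre=thermo(F,LID+F@[0,0,.03])
chain([("pre",back(G,.1)),("grasp",G),("lift",up(G,.1)),("press-pre",pre)])
E
```

```text
now [0.4478 0.116  0.4786] F [0.12 0.08 0.3 ]
pre tcp [0.567 0.191 0.35 ] t [0.2979, -0.1871, 0.3218] r [0.0822, -0.349, 0.2858] rows 4.8
grasp tcp [0.519 0.214 0.265] t [0.0, 0.0, 0.25] r [0.0, 0.0, 0.0] rows 2.0
lift tcp [0.519 0.214 0.365] t [-0.1325, 0.0, -0.212] r [0.0, 0.0, 0.0] rows 2.0
press-pre tcp [0.452 0.005 0.403] t [0.0183, 0.543, -0.1248] r [-0.0468, 0.3535, -0.1634] rows 4.5
```

Call:
send_rows --increments '[[[0.298, -0.187, 0.322], [0.082, -0.349, 0.286], 1], [[0.298, -0.187, 0.322], [0.082, -0.349, 0.286], 1], [[0.298, -0.187, 0.322], [0.082, -0.349, 0.286], 1], [[0.298, -0.187, 0.322], [0.082, -0.349, 0.286], 1], [[0.298, -0.187, 0.322], [0.082, -0.349, 0.286], 1], [[0.298, -0.187, 0.322], [0.082, -0.349, 0.286], 1], [[0.298, -0.187, 0.322], [0.082, -0.349, 0.286], 1], [[0.298, -0.187, 0.322], [0.082, -0.349, 0.286], 1]]'

```text
time: 3.25
eef_pos: [0.5664, 0.1918, 0.3509]
tool_rot: [-2.831, 0.659, 0.805]
force: [-0.1, -1.2, 1.3]
width: 0.095
grip_force: 0.0
```

Run:
```python
from plan import *
from workcell import bot,vision
G=thermo(frame(SY),ST)
chain([("pre",back(G,.1)),("grasp",G)])
o=bot.get_obs();print(o["joints"].round(2))
w=vision.capture("wrist");cv2.imwrite("pics/w3.png",w["image"][:,:,::-1])
for z in (.06,.105,.138):print(z,np.round(proj(w,ST+[0,0,z]),1))
```

```text
now [0.5664 0.1918 0.3509] F [-0.14 -1.22  1.32]
pre tcp [0.567 0.191 0.35 ] t [0.0034, 0.0016, 0.0012] r [0.0001, -0.0024, 0.0019] rows 0.0
grasp tcp [0.519 0.214 0.265] t [0.0, 0.0, 0.25] r [0.0, 0.0, 0.0] rows 2.0
[0.17 0.57 1.62 0.32 1.43 2.08]
0.06 [318.8 159.1]
0.105 [318.9 200. ]
0.138 [318.9 236.5]
```

View pics/w3.png

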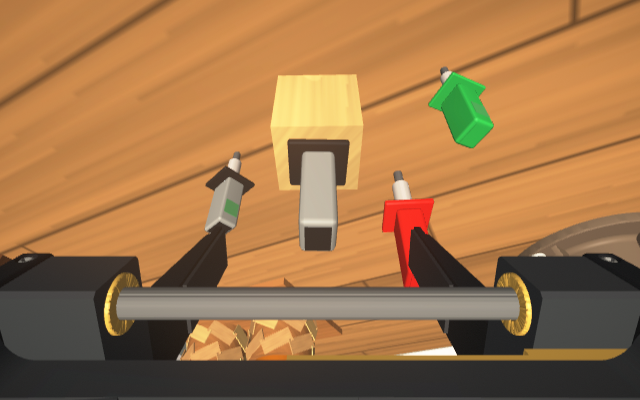

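The handle is centred at (318,240), against a predicted (319,236), and square to the jaw line. I'll go in and grip.

Call:
send_rows --increments '[[[0.003, 0.0, 0.1], [0, 0, 0], 1], [[0.003, 0.0, 0.18], [0, 0, 0], 1], [[0.003, 0.0, 0.25], [0, 0, 0], 1], [[0.003, 0.0, 0.25], [0, 0, 0], 1], [[0.003, 0.0, 0.25], [0, 0, 0], 0], [[0.003, 0.0, 0.25], [0, 0, 0], 0], [[0.003, 0.0, 0.25], [0, 0, 0], 0], [[0.003, 0.0, 0.25], [0, 0, 0], 0]]'

```text
time: 4.1
eef_pos: [0.5204, 0.2154, 0.2653]
tool_rot: [-2.829, 0.66, 0.809]
force: [-0.6, -0.3, 0.3]
width: 0.0685
grip_force: 0.0
```

Call:
send_rows --increments '[[[0, 0, 0], [0, 0, 0], 0], [[0, 0, 0], [0, 0, 0], 0]]'

```text
time: 4.3
eef_pos: [0.5201, 0.2156, 0.2646]
tool_rot: [-2.829, 0.66, 0.81]
force: [0.1, 0.1, -0.1]
width: 0.0524
grip_force: 0.0
```

Run:
```python
from plan import *
G=thermo(frame(SY),ST);chain([("grasp",G),("lift",up(G,.1))])
```

```text
now [0.5201 0.2156 0.2646] F [ 0.08  0.07 -0.1 ]
grasp tcp [0.519 0.214 0.265] t [-0.0006, 0.0033, -0.0008] r [0.0006, -0.0004, 0.0012] rows 0.0
lift tcp [0.519 0.214 0.365] t [-0.1325, 0.0, -0.212] r [0.0, 0.0, 0.0] rows 2.0
```

Fingers are still closing (about 80 mm/s).

Call:
send_rows --increments '[[[0, 0.0033, 0], [0, 0, 0], 0], [[0, 0.0033, 0], [0, 0, 0], 0], [[0, 0.0033, 0], [0, 0, 0], 0], [[0, 0.0033, 0], [0, 0, 0], 0], [[0, 0.0033, 0], [0, 0, 0], 0], [[0, 0.0033, 0], [0, 0, 0], 0]]'

```text
time: 4.9
eef_pos: [0.5194, 0.2145, 0.2644]
tool_rot: [-2.829, 0.66, 0.811]
force: [-0.6, -0.3, -0.7]
width: 0.026
grip_force: 30.0
```

Run:
```python
from plan import *
from workcell import bot
o=bot.get_obs();pickle.dump((o["eef_pos"],o["tool_rot"]),open("g.pkl","wb"));print(o["eef_pos"],o["tool_rot"],o["force"])
```

```text
[0.51939881 0.21447867 0.26442791] [-2.82924891  0.66039579  0.81081442] [-0.58686999 -0.32543441 -0.65654239]
```

Call:
send_rows --increments '[[[-0.04, 0, -0.064], [0, 0, 0], 0], [[-0.09, 0, -0.144], [0, 0, 0], 0], [[-0.1325, 0, -0.212], [0, 0, 0], 0], [[-0.1325, 0, -0.212], [0, 0, 0], 0], [[-0.1325, 0, -0.212], [0, 0, 0], 0]]'

```text
time: 5.4
eef_pos: [0.5191, 0.2145, 0.3645]
tool_rot: [-2.829, 0.66, 0.809]
force: [-0.5, -0.1, -2.3]
width: 0.0256
grip_force: 30.0
```

Run:
```python
from plan import *
F=frame(TY,.5585)
chain([("pp",thermo(F,LID+F@[0,0,.03]))])
```

```text
now [0.5191 0.2145 0.3645] F [-0.48 -0.13 -2.26]
pp tcp [0.452 0.005 0.403] t [0.0173, 0.5429, -0.126] r [-0.0466, 0.3527, -0.1619] rows 4.5
```

Call:
send_rows --increments '[[[0.017, 0.543, -0.126], [-0.0466, 0.3527, -0.162], 0], [[0.017, 0.543, -0.126], [-0.0466, 0.3527, -0.162], 0], [[0.017, 0.543, -0.126], [-0.0466, 0.3527, -0.162], 0], [[0.017, 0.543, -0.126], [-0.0466, 0.3527, -0.162], 0], [[0.017, 0.543, -0.126], [-0.0466, 0.3527, -0.162], 0], [[0.017, 0.543, -0.126], [-0.0466, 0.3527, -0.162], 0], [[0.017, 0.543, -0.126], [-0.0466, 0.3527, -0.162], 0], [[0.017, 0.543, -0.126], [-0.0466, 0.3527, -0.162], 0]]'

```text
time: 6.2
eef_pos: [0.4526, 0.0059, 0.4027]
tool_rot: [-3.126, 0.309, 0.005]
force: [-0.4, -0.4, -1.7]
width: 0.0257
grip_force: 30.0
```

Run:
```python
from plan import *
from workcell import bot,vision
F=frame(TY,.5585)
chain([("30",thermo(F,LID+F@[0,0,.03])),("6",thermo(F,LID+F@[0,0,.006])),("-3",thermo(F,LID-F@[0,0,.003]))])
ims=[]
for n in("scene","top"):
    w=vision.capture(n);u,v=np.round(proj(w,LID+F@[0,0,.03])).astype(int)
    print(n,u,v,np.round(proj(w,LID),1));ims.append(cv2.resize(w["image"][v-45:v+45,u-45:u+45,::-1],(400,400),interpolation=cv2.INTER_CUBIC))
cv2.imwrite("pics/m4.png",np.hstack(ims))
```

```text
now [0.4526 0.0059 0.4027] F [-0.36 -0.35 -1.72]
30 tcp [0.452 0.005 0.403] t [-0.0008, 0.0017, -0.0021] r [0.0, 0.002, 0.0003] rows 0.0
6 tcp [0.465 0.003 0.383] t [0.0318, -0.0, 0.0509] r [0.0, 0.0, 0.0] rows 0.5
-3 tcp [0.469 0.002 0.376] t [0.0119, 0.0, 0.0191] r [0.0, 0.0, 0.0] rows 0.2
scene 313 174 [309.3 184.9]
top 327 218 [328.2 212.5]
```

View pics/m4.png

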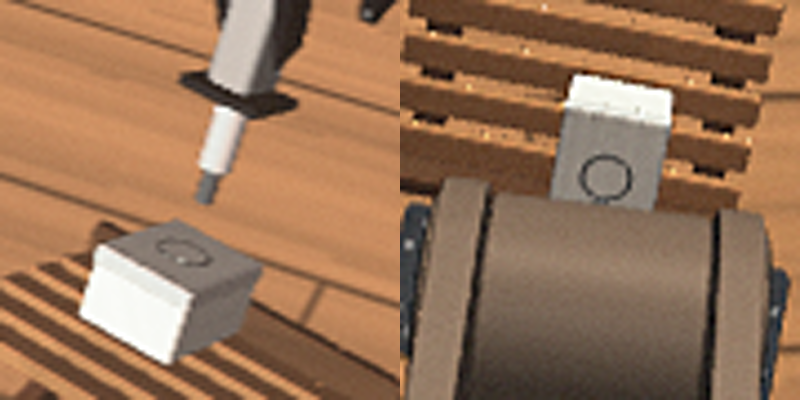

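The scene crop shows the tip at (314,175), against a predicted (313,174). It sits above the mark and the thermometer is square to the lid. I'll approach to 6 mm.

Call:
send_rows --increments '[[[0.012, 0.0017, 0.018], [0, 0.002, 0], 0], [[0.022, 0.0017, 0.034], [0, 0.002, 0], 0], [[0.031, 0.0017, 0.0488], [0, 0.002, 0], 0], [[0.031, 0.0017, 0.0488], [0, 0.002, 0], 0], [[0.031, 0.0017, 0.0488], [0, 0.002, 0], 0]]'

```text
time: 6.8
eef_pos: [0.4645, 0.0023, 0.3837]
tool_rot: [3.126, -0.309, 0.002]
force: [-0.1, 0.5, -0.3]
width: 0.0257
grip_force: 30.0
```

Call:
send_rows --increments '[[[0.0013, 0, 0.0021], [0, 0, 0], 0], [[0.0026, 0, 0.0042], [0, 0, 0], 0], [[0.0026, 0, 0.0042], [0, 0, 0], 0]]'

```text
time: 7.1
eef_pos: [0.4653, 0.002, 0.3825]
tool_rot: [3.126, -0.309, 0.004]
force: [-0.3, 0.3, -1.6]
width: 0.0256
grip_force: 30.0
```

```bash
cat > st.py <<'E'
from plan import *
from workcell import bot
F=frame(TY,.5585);o=bot.get_obs();Rt=R.from_rotvec(o["tool_rot"]).as_matrix();Fm=Rt@Q.T
tip=o["eef_pos"]+.171*Rt[:,2]-Fm@[0,0,.105]
print("tip rel lid (tin frame mm)",(F.T@(tip-LID)*1000).round(2),"F in tin",(F.T@o["force"]).round(2),"ang",np.degrees(np.arccos(Fm[:,2]@F[:,2])).round(2))
E
python3 st.py
```

```text
tip rel lid (tin frame mm) [ 0.94 -0.67  4.77] F in tin [-1.14  0.28 -1.12] ang 0.14
```

Call:
send_rows --increments '[[[0.0013, 0, 0.0021], [0, 0, 0], 0], [[0.0026, 0, 0.0042], [0, 0, 0], 0], [[0.0026, 0, 0.0042], [0, 0, 0], 0]]'

```text
time: 7.4
eef_pos: [0.4664, 0.0018, 0.3806]
tool_rot: [3.126, -0.309, 0.003]
force: [-0.4, -0.2, -1.6]
width: 0.0259
grip_force: 30.0
```

```bash
python3 st.py
```

```text
tip rel lid (tin frame mm) [ 0.82 -0.67  2.67] F in tin [-1.15 -0.28 -1.18] ang 0.12
```

Call:
send_rows --increments '[[[0.0013, 0, 0.0021], [0, 0, 0], 0], [[0.0013, 0, 0.0021], [0, 0, 0], 0], [[0.0013, 0, 0.0021], [0, 0, 0], 0]]'

```text
time: 7.7
eef_pos: [0.4669, 0.0018, 0.3798]
tool_rot: [3.126, -0.309, 0.003]
force: [0.1, -0.1, -1.5]
width: 0.0264
grip_force: 30.0
```

```bash
python3 st.py
```

```text
tip rel lid (tin frame mm) [ 0.85 -0.62  1.73] F in tin [-0.68 -0.09 -1.33] ang 0.12
```

Call:
send_rows --increments '[[[0.0013, 0, 0.0021], [0, 0, 0], 0], [[0.0013, 0, 0.0021], [0, 0, 0], 0], [[0.0013, 0, 0.0021], [0, 0, 0], 0]]'

```text
time: 8.0
eef_pos: [0.4674, 0.0017, 0.379]
tool_rot: [3.126, -0.309, 0.003]
force: [-0.5, -0.5, -1.4]
width: 0.026
grip_force: 30.0
```

```bash
python3 st.py
```

```text
tip rel lid (tin frame mm) [ 0.87 -0.63  0.75] F in tin [-1.06 -0.56 -1.02] ang 0.12
```

Call:
send_rows --increments '[[[0.0013, 0, 0.0021], [0, 0, 0], 0], [[0.0013, 0, 0.0021], [0, 0, 0], 0], [[0.0013, 0, 0.0021], [0, 0, 0], 0]]'

```text
time: 8.3
eef_pos: [0.4679, 0.0016, 0.3782]
tool_rot: [3.126, -0.309, 0.003]
force: [0.2, 0.0, -1.7]
width: 0.0256
grip_force: 30.0
```

```bash
python3 st.py
```

```text
tip rel lid (tin frame mm) [ 0.85 -0.64 -0.25] F in tin [-0.71  0.06 -1.57] ang 0.12
```

Call:
send_rows --increments '[[[0.0013, 0, 0.0021], [0, 0, 0], 0], [[0.0013, 0, 0.0021], [0, 0, 0], 0], [[0.0013, 0, 0.0021], [0, 0, 0], 0]]'

```text
time: 8.6
eef_pos: [0.4684, 0.0015, 0.3773]
tool_rot: [3.126, -0.309, 0.003]
force: [-0.7, -0.0, -1.4]
width: 0.0262
grip_force: 30.0
```

```bash
python3 st.py
```

```text
tip rel lid (tin frame mm) [ 0.85 -0.63 -1.23] F in tin [-1.36 -0.16 -0.83] ang 0.12
```

Call:
send_rows --increments '[[[0.0013, 0, 0.0021], [0, 0, 0], 0], [[0.0013, 0, 0.0021], [0, 0, 0], 0], [[0.0013, 0, 0.0021], [0, 0, 0], 0]]'

```text
time: 8.9
eef_pos: [0.4689, 0.0014, 0.3766]
tool_rot: [3.126, -0.309, 0.003]
force: [-2.0, 0.4, 1.2]
width: 0.0259
grip_force: 30.0
```

```bash
python3 st.py
```

```text
tip rel lid (tin frame mm) [ 0.87 -0.63 -2.12] F in tin [-1.1   0.05  2.05] ang 0.12
```

Contact is at about 3.2 N. I'll go 1.5 mm further and hold.

Call:
send_rows --increments '[[[0.001, 0, 0.0016], [0, 0, 0], 0], [[0.002, 0, 0.0032], [0, 0, 0], 0], [[0.002, 0, 0.0032], [0, 0, 0], 0], [[0.002, 0, 0.0032], [0, 0, 0], 0]]'

```text
time: 9.3
eef_pos: [0.4697, 0.0012, 0.3753]
tool_rot: [3.126, -0.309, 0.003]
force: [-1.0, 0.2, 1.7]
width: 0.0258
grip_force: 30.0
```

```bash
python3 st.py
```

```text
tip rel lid (tin frame mm) [ 0.88 -0.64 -3.67] F in tin [ 0.06 -0.03  1.98] ang 0.12
```

Call:
send_rows --increments '[[[0, 0, 0], [0, 0, 0], 0], [[0, 0, 0], [0, 0, 0], 0], [[0, 0, 0], [0, 0, 0], 0], [[0, 0, 0], [0, 0, 0], 0], [[0, 0, 0], [0, 0, 0], 0], [[0, 0, 0], [0, 0, 0], 0], [[0, 0, 0], [0, 0, 0], 0], [[0, 0, 0], [0, 0, 0], 0]]'

```text
time: 10.1
eef_pos: [0.4697, 0.0012, 0.3752]
tool_rot: [3.126, -0.309, 0.003]
force: [-2.9, -0.2, 2.9]
width: 0.0259
grip_force: 30.0
```

```bash
python3 st.py
```

```text
tip rel lid (tin frame mm) [ 0.87 -0.62 -3.71] F in tin [-0.82 -0.73  3.95] ang 0.13
```

Call:
send_rows --increments '[[[0, 0, 0], [0, 0, 0], 0], [[0, 0, 0], [0, 0, 0], 0], [[0, 0, 0], [0, 0, 0], 0], [[0, 0, 0], [0, 0, 0], 0], [[0, 0, 0], [0, 0, 0], 0], [[0, 0, 0], [0, 0, 0], 0], [[0, 0, 0], [0, 0, 0], 0]]'

```text
time: 10.8
eef_pos: [0.4697, 0.0012, 0.3752]
tool_rot: [3.126, -0.309, 0.003]
force: [-1.3, 0.6, 2.3]
width: 0.0257
grip_force: 30.0
```

```bash
python3 st.py
```

```text
tip rel lid (tin frame mm) [ 0.89 -0.66 -3.72] F in tin [0.03 0.33 2.74] ang 0.13
```

Call:
send_rows --increments '[[[0, 0, 0], [0, 0, 0], 0], [[0, 0, 0], [0, 0, 0], 0], [[0, 0, 0], [0, 0, 0], 0], [[0, 0, 0], [0, 0, 0], 0], [[0, 0, 0], [0, 0, 0], 0], [[0, 0, 0], [0, 0, 0], 0], [[0, 0, 0], [0, 0, 0], 0]]'

```text
time: 11.5
eef_pos: [0.4697, 0.0012, 0.3752]
tool_rot: [3.126, -0.309, 0.003]
force: [-1.8, 0.9, 3.1]
width: 0.0258
grip_force: 30.0
```

```bash
python3 st.py
```

```text
tip rel lid (tin frame mm) [ 0.87 -0.64 -3.71] F in tin [0.   0.5  3.68] ang 0.13
```

Call:
send_rows --increments '[[[0, 0, 0], [0, 0, 0], 0]]'

```text
time: 11.6
eef_pos: [0.4697, 0.0012, 0.3752]
tool_rot: [3.126, -0.309, 0.003]
force: [-1.3, 0.6, 3.4]
width: 0.0259
grip_force: 30.0
```

```bash
python3 st.py
python3 - <<'E'
from plan import *
p,r=pickle.load(open("g.pkl","rb"));G=(R.from_rotvec(r).as_matrix(),p)
F=frame(TY,.5585)
chain([("back",thermo(F,LID+F@[0,0,.03])),("over",up(G,.1)),("near",up(G,.004)),("in",G)])
E
```

```text
tip rel lid (tin frame mm) [ 0.86 -0.65 -3.71] F in tin [0.63 0.31 3.61] ang 0.12
now [0.4697 0.0012 0.3752] F [-1.29  0.57  3.39]
back tcp [0.452 0.005 0.403] t [-0.0449, -0.0015, -0.0707] r [0.0001, -0.0014, -0.0] rows 0.7
over tcp [0.519 0.214 0.364] t [0.0624, -0.5457, 0.0976] r [0.0464, -0.3533, 0.1621] rows 4.5
near tcp [0.519 0.214 0.268] t [0.1271, -0.0, 0.2036] r [0.0, 0.0, 0.0] rows 1.9
in tcp [0.519 0.214 0.264] t [0.0053, -0.0, 0.0085] r [0.0, 0.0, 0.0] rows 0.1
```

It held for 2.3 s at a mean of about 4.4 N. I'll retreat and return to above the stand.

Call:
send_rows --increments '[[[-0.012, 0, -0.019], [0, 0, 0], 0], [[-0.0449, -0.0015, -0.0707], [0, 0, 0], 0], [[-0.0449, -0.0015, -0.0707], [0, 0, 0], 0]]'

```text
time: 11.9
eef_pos: [0.4513, 0.0056, 0.4053]
tool_rot: [3.126, -0.309, 0.008]
force: [0.0, 0.2, -1.1]
width: 0.0258
grip_force: 30.0
```

Call:
send_rows --increments '[[[0.0624, -0.5457, 0.0976], [0.0464, -0.3533, 0.1621], 0], [[0.0624, -0.5457, 0.0976], [0.0464, -0.3533, 0.1621], 0], [[0.0624, -0.5457, 0.0976], [0.0464, -0.3533, 0.1621], 0], [[0.0624, -0.5457, 0.0976], [0.0464, -0.3533, 0.1621], 0], [[0.0624, -0.5457, 0.0976], [0.0464, -0.3533, 0.1621], 0], [[0.0624, -0.5457, 0.0976], [0.0464, -0.3533, 0.1621], 0], [[0.0624, -0.5457, 0.0976], [0.0464, -0.3533, 0.1621], 0], [[0.0624, -0.5457, 0.0976], [0.0464, -0.3533, 0.1621], 0]]'

```text
time: 12.7
eef_pos: [0.5194, 0.2136, 0.3645]
tool_rot: [-2.83, 0.661, 0.807]
force: [-0.4, -1.2, -0.8]
width: 0.026
grip_force: 30.0
```

```bash
cat > ret.py <<'E'
from plan import *
p,r=pickle.load(open("g.pkl","rb"));G=(R.from_rotvec(r).as_matrix(),p)
chain([("over",up(G,.1)),("near",up(G,.004)),("in",G)])
E
python3 ret.py
```

```text
now [0.5194 0.2136 0.3645] F [-0.37 -1.16 -0.78]
over tcp [0.519 0.214 0.364] t [-0.0007, -0.0019, 0.0006] r [-0.0004, -0.0018, -0.0002] rows 0.0
near tcp [0.519 0.214 0.268] t [0.1271, -0.0, 0.2036] r [0.0, 0.0, 0.0] rows 1.9
in tcp [0.519 0.214 0.264] t [0.0053, -0.0, 0.0085] r [0.0, 0.0, 0.0] rows 0.1
```

Within 1 mm; lower to 4 mm above the seat.

Call:
send_rows --increments '[[[-0.0007, -0.0019, 0.0006], [0, -0.0018, 0], 0], [[0.045, -0.002, 0.073], [0, -0.0018, 0], 0], [[0.09, -0.002, 0.145], [0, -0.0018, 0], 0], [[0.1264, -0.002, 0.204], [0, -0.0018, 0], 0], [[0.1264, -0.002, 0.204], [0, -0.0018, 0], 0], [[0.1264, -0.002, 0.204], [0, -0.0018, 0], 0]]'

```text
time: 13.3
eef_pos: [0.52, 0.2148, 0.2692]
tool_rot: [-2.828, 0.661, 0.812]
force: [0.4, -0.3, -0.9]
width: 0.0263
grip_force: 30.0
```

```bash
python3 ret.py
```

```text
now [0.52   0.2148 0.2692] F [ 0.37 -0.26 -0.93]
over tcp [0.519 0.214 0.364] t [-0.127, 0.0014, -0.2013] r [-0.0004, 0.0005, -0.0003] rows 1.9
near tcp [0.519 0.214 0.268] t [0.1271, -0.0, 0.2036] r [0.0, 0.0, 0.0] rows 1.9
in tcp [0.519 0.214 0.264] t [0.0053, -0.0, 0.0085] r [0.0, 0.0, 0.0] rows 0.1
```

Call:
send_rows --increments '[[[0.003, 0.0014, 0.005], [0, 0, 0], 0], [[0.0054, 0.0014, 0.0105], [0, 0, 0], 0], [[0.0054, 0.0014, 0.0105], [0, 0, 0], 0]]'

```text
time: 13.6
eef_pos: [0.5191, 0.2149, 0.2644]
tool_rot: [-2.829, 0.66, 0.81]
force: [0.4, -0.8, -1.2]
width: 0.0258
grip_force: 30.0
```

Call:
send_rows --increments '[[[0, 0, 0], [0, 0, 0], 1], [[0, 0, 0], [0, 0, 0], 1], [[0, 0, 0], [0, 0, 0], 1], [[0, 0, 0], [0, 0, 0], 1], [[0, 0, 0], [0, 0, 0], 1], [[0, 0, 0], [0, 0, 0], 1], [[0, 0, 0], [0, 0, 0], 1], [[0, 0, 0], [0, 0, 0], 1]]'

```text
time: 14.4
eef_pos: [0.5191, 0.2149, 0.2638]
tool_rot: [-2.829, 0.66, 0.811]
force: [-0.0, -0.6, -0.4]
width: 0.0839
grip_force: 0.0
```

Call:
send_rows --increments '[[[0, 0, -0.1], [0, 0, 0], 1], [[0, 0, -0.2], [0, 0, 0], 1], [[0, 0, -0.3], [0, 0, 0], 1], [[0, 0, -0.3], [0, 0, 0], 1]]'

```text
time: 14.8
eef_pos: [0.578, 0.1858, 0.3696]
tool_rot: [-2.828, 0.66, 0.801]
force: [-0.1, 0.0, 1.6]
width: 0.0951
grip_force: 0.0
```

Run:
```python
from plan import *
from workcell import bot,vision
w=vision.capture("wrist")
for z in (.066,.138):print(np.round(proj(w,ST+[0,0,z]),1))
ims=[cv2.resize(w["image"][60:300,170:490,::-1],(400,300))]
t=vision.capture("top");s_=vision.capture("scene");pickle.dump((t,s_),open("c1.pkl","wb"))
im=s_["image"];ims.append(cv2.resize(im[150:240,270:390+0,::-1],(400,300),interpolation=cv2.INTER_CUBIC))
ims2=[cv2.resize(im[170:245,380:480,::-1],(400,300),interpolation=cv2.INTER_CUBIC),cv2.resize(t["image"][180:255,290:390,::-1],(400,300),interpolation=cv2.INTER_CUBIC)]
cv2.imwrite("pics/m5.png",np.vstack([np.hstack(ims),np.hstack(ims2)]))
```

```text
[319.8 161.2]
[319.8 226.9]
```

View pics/m5.png

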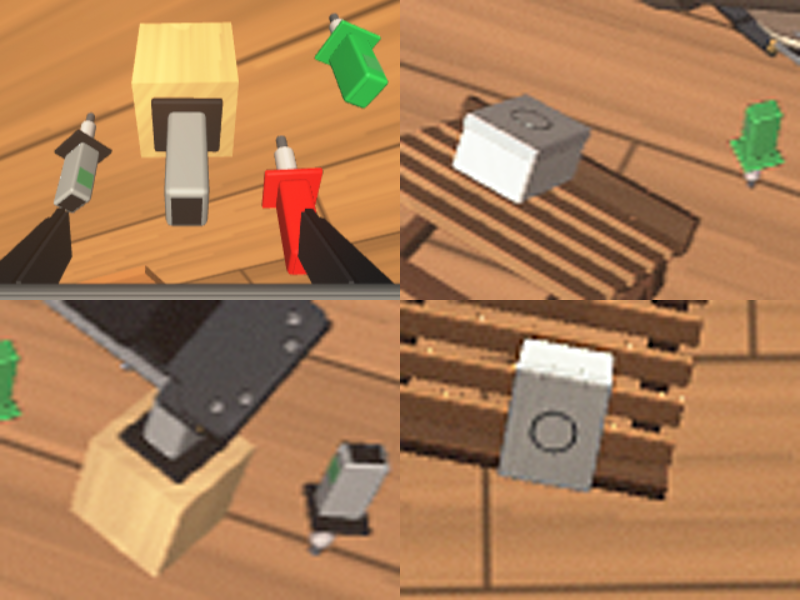

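The thermometer is seated in its stand, flange down, and the tin's mark is unchanged at top (328,213). Next is picking up the tin.

```bash
cat >> plan.py <<'E'
LID=np.array([.5223,-.0087,.117])
TF=frame(TY,.5585);TG=grab(TF,LID-TF@[0,0,.017])
CF=frame(CY);CG=grab(CF,COL+[0,0,.118])
E
python3 - <<'E'
from plan import *
chain([("pre",up(TG,.1)),("grasp",TG),("lift",up(TG,.12)),("cover",up(CG,.08)),("place",CG)])
E
```

```text
now [0.5757 0.1867 0.3648] F [-0.56 -0.04 -0.57]
pre tcp [ 0.531 -0.01   0.374] t [0.0887, 0.4914, -0.0813] r [-0.0464, 0.3543, -0.1622] rows 4.1
grasp tcp [ 0.531 -0.01   0.274] t [0.0, 0.0, 0.25] r [0.0, 0.0, 0.0] rows 2.0
lift tcp [ 0.531 -0.01   0.394] t [-0.0, 0.0, -0.3] r [0.0, 0.0, 0.0] rows 2.4
cover tcp [ 0.585 -0.228  0.343] t [0.2386, 0.5073, 0.1264] r [-0.0986, -0.3463, -0.344] rows 5.2
place tcp [ 0.585 -0.228  0.263] t [0.106, 0.0, 0.1696] r [0.0, 0.0, 0.0] rows 1.6
```

Call:
send_rows --increments '[[[0.0887, 0.4914, -0.0813], [-0.0464, 0.3543, -0.1622], 1], [[0.0887, 0.4914, -0.0813], [-0.0464, 0.3543, -0.1622], 1], [[0.0887, 0.4914, -0.0813], [-0.0464, 0.3543, -0.1622], 1], [[0.0887, 0.4914, -0.0813], [-0.0464, 0.3543, -0.1622], 1], [[0.0887, 0.4914, -0.0813], [-0.0464, 0.3543, -0.1622], 1], [[0.0887, 0.4914, -0.0813], [-0.0464, 0.3543, -0.1622], 1], [[0.0887, 0.4914, -0.0813], [-0.0464, 0.3543, -0.1622], 1], [[0.0887, 0.4914, -0.0813], [-0.0464, 0.3543, -0.1622], 1]]'

```text
time: 15.75
eef_pos: [0.5318, -0.0093, 0.3736]
tool_rot: [-3.126, 0.307, 0.001]
force: [-1.1, 0.5, 0.1]
width: 0.095
grip_force: 0.0
```

Run:
```python
from plan import *
from workcell import bot,vision
chain([("pre",up(TG,.1)),("grasp",TG)])
w=vision.capture("wrist");print(np.round(proj(w,LID),1),[np.round(proj(w,LID+TF@[x,y,0]),0) for x,y in((40,30),(40,-30),(-40,30),(-40,-30)) for x,y in [(x/1000,y/1000)]])
cv2.imwrite("pics/w6.png",w["image"][:,:,::-1])
```

```text
now [ 0.5318 -0.0093  0.3736] F [-1.1   0.53  0.12]
pre tcp [ 0.531 -0.01   0.374] t [-0.0011, 0.0033, 0.0001] r [-0.0004, 0.0006, 0.0009] rows 0.0
grasp tcp [ 0.531 -0.01   0.274] t [0.0, 0.0, 0.25] r [0.0, 0.0, 0.0] rows 2.0
[320.1 219.8] [array([272., 180.]), array([368., 180.]), array([282., 251.]), array([358., 251.])]
```

View pics/w6.png

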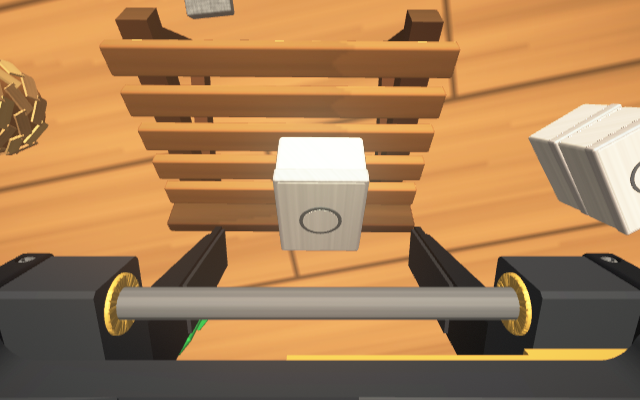

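The mark is at (320,221), against a predicted (320,220). The lid corners match and the tin is square to the jaws. I'll descend and grip.

Call:
send_rows --increments '[[[-0.001, 0.003, 0.1], [0, 0, 0], 1], [[-0.001, 0.003, 0.18], [0, 0, 0], 1], [[-0.001, 0.003, 0.25], [0, 0, 0], 1], [[-0.001, 0.003, 0.25], [0, 0, 0], 1], [[-0.001, 0.003, 0.25], [0, 0, 0], 1]]'

```text
time: 16.3
eef_pos: [0.5314, -0.011, 0.2744]
tool_rot: [-3.126, 0.308, 0.0]
force: [0.5, 0.2, 0.5]
width: 0.0949
grip_force: 0.0
```

Call:
send_rows --increments '[[[0, 0, 0], [0, 0, 0], 0], [[0, 0, 0], [0, 0, 0], 0], [[0, 0, 0], [0, 0, 0], 0], [[0, 0, 0], [0, 0, 0], 0], [[0, 0, 0], [0, 0, 0], 0], [[0, 0, 0], [0, 0, 0], 0], [[0, 0, 0], [0, 0, 0], 0], [[0, 0, 0], [0, 0, 0], 0]]'

```text
time: 17.1
eef_pos: [0.5311, -0.0115, 0.2745]
tool_rot: [-3.126, 0.309, -0.002]
force: [-1.2, 1.4, 5.8]
width: 0.0597
grip_force: 30.0
```

Run:
```python
from plan import *
chain([("grasp",TG)])
```

```text
now [ 0.5311 -0.0115  0.2745] F [-1.16  1.45  5.82]
grasp tcp [ 0.531 -0.01   0.274] t [-0.0004, -0.0027, 0.0024] r [-0.0003, -0.0009, -0.0001] rows 0.0
```

Call:
send_rows --increments '[[[0, 0, -0.04], [0, 0, 0], 0], [[0, 0, -0.1], [0, 0, 0], 0], [[0, 0, -0.18], [0, 0, 0], 0], [[0, 0, -0.26], [0, 0, 0], 0], [[0, 0, -0.3], [0, 0, 0], 0], [[0, 0, -0.3], [0, 0, 0], 0]]'

```text
time: 17.7
eef_pos: [0.5309, -0.0116, 0.3959]
tool_rot: [-3.126, 0.309, -0.007]
force: [-0.4, -0.1, -1.8]
width: 0.0601
grip_force: 30.0
```

Run:
```python
from plan import *
chain([("cover",up(CG,.08))])
```

```text
now [ 0.5309 -0.0116  0.3959] F [-0.38 -0.14 -1.75]
cover tcp [ 0.585 -0.228  0.343] t [0.238, 0.5046, 0.133] r [-0.0982, -0.3491, -0.3441] rows 5.2
```

Call:
send_rows --increments '[[[0.238, 0.5046, 0.133], [-0.0982, -0.3491, -0.3441], 0], [[0.238, 0.5046, 0.133], [-0.0982, -0.3491, -0.3441], 0], [[0.238, 0.5046, 0.133], [-0.0982, -0.3491, -0.3441], 0], [[0.238, 0.5046, 0.133], [-0.0982, -0.3491, -0.3441], 0], [[0.238, 0.5046, 0.133], [-0.0982, -0.3491, -0.3441], 0], [[0.238, 0.5046, 0.133], [-0.0982, -0.3491, -0.3441], 0], [[0.238, 0.5046, 0.133], [-0.0982, -0.3491, -0.3441], 0], [[0.238, 0.5046, 0.133], [-0.0982, -0.3491, -0.3441], 0]]'

```text
time: 18.5
eef_pos: [0.5847, -0.2273, 0.3403]
tool_rot: [2.883, 0.522, -0.831]
force: [-0.3, 0.3, -2.4]
width: 0.0601
grip_force: 30.0
```

Run:
```python
from plan import *
from workcell import bot,vision
chain([("cover",up(CG,.08)),("5mm",up(CG,.005)),("place",CG)])
o=bot.get_obs();Rt=R.from_rotvec(o["tool_rot"]).as_matrix();F=Rt@Q.T
tin=o["eef_pos"]+.171*Rt[:,2]+F@[0,0,.017]
print("lid expected",tin.round(4))
ims=[]
for n in("scene","top","wrist"):
    w=vision.capture(n);u,v=[int(x) for x in np.round(proj(w,tin))]
    cs=[np.round(proj(w,tin+F@[x,y,0])).astype(int).tolist() for x,y in((.04,.03),(.04,-.03),(-.04,.03),(-.04,-.03))]
    k=6 if n!="wrist" else 2.5
    hw=int(133/k);hh=int(200/k);u0=max(u-hw,0);v0=max(v-hh,0);im=w["image"][v0:v0+2*hh,u0:u0+2*hw,::-1]
    print(n,u,v,"origin",u0,v0,"k",266/im.shape[1],400/im.shape[0],[[round((a-u0)*k),round((b-v0)*k)] for a,b in cs]);ims.append(cv2.resize(im,(266,400),interpolation=cv2.INTER_CUBIC))
cv2.imwrite("pics/m7.png",np.hstack(ims))
```

```text
now [ 0.5847 -0.2273  0.3403] F [-0.31  0.25 -2.36]
cover tcp [ 0.585 -0.228  0.343] t [-0.0036, 0.0022, -0.0057] r [-0.0015, 0.0014, 0.0005] rows 0.1
5mm tcp [ 0.585 -0.228  0.268] t [0.0994, 0.0, 0.159] r [0.0, 0.0, 0.0] rows 1.5
place tcp [ 0.585 -0.228  0.263] t [0.0066, 0.0, 0.0106] r [0.0, 0.0, 0.0] rows 0.1
lid expected [ 0.4994 -0.2588  0.2125]
scene 217 121 origin 195 88 k 6.045454545454546 6.0606060606060606 [[186, 270], [30, 264], [228, 138], [84, 132]]
top 437 219 origin 415 186 k 6.045454545454546 6.0606060606060606 [[24, 132], [168, 72], [102, 324], [246, 270]]
wrist 318 295 origin 265 215 k 2.509433962264151 2.5 [[-78, 72], [342, 70], [-12, 288], [275, 288]]
```

View pics/m7.png

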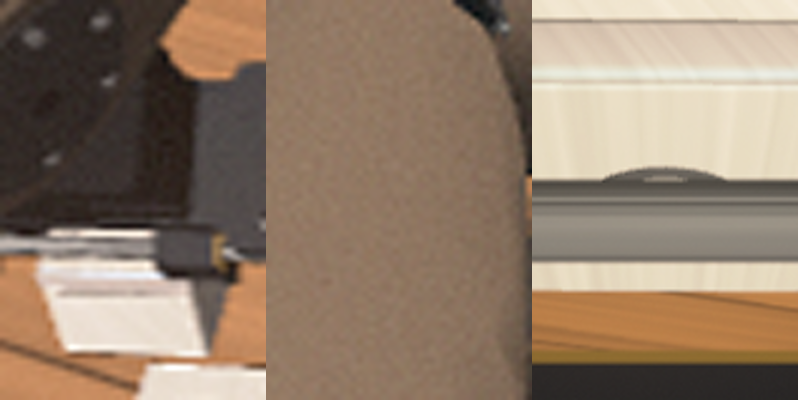

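The held tin is level and within about 1–1.5 mm of prediction: the wrist view shows lid edges at rows ~248 and 331, against predicted 244 and 330. I'll lower to 5 mm above the column.

Call:
send_rows --increments '[[[0.03, 0.002, 0.05], [-0.0015, 0.0014, 0], 0], [[0.06, 0.002, 0.1], [-0.0015, 0.0014, 0], 0], [[0.0958, 0.0022, 0.1533], [-0.0015, 0.0014, 0], 0], [[0.0958, 0.0022, 0.1533], [-0.0015, 0.0014, 0], 0], [[0.0958, 0.0022, 0.1533], [-0.0015, 0.0014, 0], 0]]'

```text
time: 19.15
eef_pos: [0.5851, -0.2286, 0.2694]
tool_rot: [2.881, 0.523, -0.827]
force: [1.0, 0.3, -1.3]
width: 0.0599
grip_force: 30.0
```

Run:
```python
from plan import *
chain([("5mm",up(CG,.005)),("place",CG)])
```

```text
now [ 0.5851 -0.2286  0.2694] F [ 0.96  0.35 -1.33]
5mm tcp [ 0.585 -0.228  0.268] t [0.0019, -0.001, 0.0028] r [0.0008, 0.0004, 0.0007] rows 0.0
place tcp [ 0.585 -0.228  0.263] t [0.0066, 0.0, 0.0106] r [0.0, 0.0, 0.0] rows 0.1
```

Call:
send_rows --increments '[[[0.002, -0.001, 0.003], [0.0008, 0, 0.0007], 0], [[0.004, -0.001, 0.0064], [0.0008, 0, 0.0007], 0], [[0.004, -0.001, 0.0064], [0.0008, 0, 0.0007], 0]]'

```text
time: 19.45
eef_pos: [0.5847, -0.2285, 0.2664]
tool_rot: [2.882, 0.52, -0.826]
force: [-0.7, 0.4, -2.0]
width: 0.0602
grip_force: 30.0
```

Call:
send_rows --increments '[[[0.0013, 0, 0.0021], [0, 0, 0], 0], [[0.0013, 0, 0.0021], [0, 0, 0], 0], [[0.0013, 0, 0.0021], [0, 0, 0], 0]]'

```text
time: 19.75
eef_pos: [0.5847, -0.2286, 0.2647]
tool_rot: [2.882, 0.521, -0.828]
force: [-0.2, 0.0, -1.7]
width: 0.06
grip_force: 30.0
```

Call:
send_rows --increments '[[[0.0013, 0, 0.0021], [0, 0, 0], 0], [[0.0013, 0, 0.0021], [0, 0, 0], 0], [[0.0013, 0, 0.0021], [0, 0, 0], 0]]'

```text
time: 20.05
eef_pos: [0.5848, -0.2286, 0.2637]
tool_rot: [2.882, 0.521, -0.828]
force: [-0.0, -1.1, -1.1]
width: 0.0602
grip_force: 30.0
```

Call:
send_rows --increments '[[[0.0013, 0, 0.0021], [0, 0, 0], 0], [[0.0013, 0, 0.0021], [0, 0, 0], 0], [[0.0013, 0, 0.0021], [0, 0, 0], 0]]'

```text
time: 20.35
eef_pos: [0.5848, -0.2286, 0.2636]
tool_rot: [2.882, 0.52, -0.827]
force: [0.1, 0.4, 6.2]
width: 0.0599
grip_force: 30.0
```

Call:
send_rows --increments '[[[0.0007, 0, 0.001], [0, 0, 0], 0], [[0.0007, 0, 0.001], [0, 0, 0], 0], [[0.0007, 0, 0.001], [0, 0, 0], 0]]'

```text
time: 20.65
eef_pos: [0.5848, -0.2285, 0.2635]
tool_rot: [2.882, 0.52, -0.827]
force: [0.2, 1.5, 10.5]
width: 0.06
grip_force: 30.0
```

The tin is seated with about 12 N of support. I'll release, wait and retreat.

Call:
send_rows --increments '[[[-0.0007, 0, -0.001], [0, 0, 0], 0], [[-0.0007, 0, -0.001], [0, 0, 0], 1], [[-0.0007, 0, -0.001], [0, 0, 0], 1], [[-0.0007, 0, -0.001], [0, 0, 0], 1], [[-0.0007, 0, -0.001], [0, 0, 0], 1], [[-0.0007, 0, -0.001], [0, 0, 0], 1], [[-0.0007, 0, -0.001], [0, 0, 0], 1], [[-0.0007, 0, -0.001], [0, 0, 0], 1]]'

```text
time: 21.45
eef_pos: [0.5847, -0.2285, 0.2627]
tool_rot: [2.882, 0.521, -0.828]
force: [0.2, 0.1, -0.3]
width: 0.0955
grip_force: 0.0
```

Call:
send_rows --increments '[[[0, 0, -0.05], [0, 0, 0], 1], [[0, 0, -0.15], [0, 0, 0], 1], [[0, 0, -0.25], [0, 0, 0], 1], [[0, 0, -0.35], [0, 0, 0], 1], [[0, 0, -0.35], [0, 0, 0], 1], [[0, 0, -0.35], [0, 0, 0], 1]]'

```text
time: 22.05
eef_pos: [0.6543, -0.2023, 0.3815]
tool_rot: [2.882, 0.521, -0.827]
force: [-1.0, -0.1, -0.4]
width: 0.0954
grip_force: 0.0
```

Run:
```python
from plan import *
from workcell import bot,vision
w=vision.capture("wrist");print([np.round(proj(w,COL+[0,0,z]),1) for z in(.09,.135)])
print([np.round(proj(w,COL+CF@[x,y,.135])) for x in(.04,-.04) for y in(.03,-.03)])
s_=vision.capture("scene")
ims=[cv2.resize(w["image"][60:360,120:520,::-1],(400,300)),cv2.resize(s_["image"][110:230,160:320,::-1],(400,300),interpolation=cv2.INTER_CUBIC)]
cv2.imwrite("pics/m8.png",np.hstack(ims))
```

```text
[array([317.6, 164.4]), array([317.6, 202.3])]
[array([277., 167.]), array([359., 167.]), array([284., 231.]), array([351., 231.])]
```

View pics/m8.png

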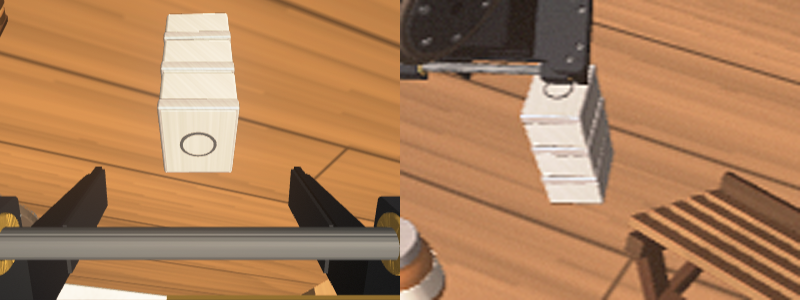

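The new tin's mark is at (318,204), against a predicted (317.6,202.3). All three tins are squarely stacked and the robot is clear. I'll hand the job in.

```bash
python3 -c "
from workcell import bot
print(bot.finish_job())"
```

```text
the job is handed in; nothing more can be done
None
```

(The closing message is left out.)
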